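# Clamp the bottle on the shaker and start it

## Robot

A 6-joint arm with a two-finger parallel gripper is mounted at the origin on a cart in front of the work surface, level with it; the furniture and walls round the work are solid. World frame = base frame: x ahead of the robot, y to its left, z up, the work surface at z = 0. Lengths are in m, angles in rad, forces in N, time in s.
With the tool pointing down it reaches from about 0.275 to 0.825 m from the base axis. Payload 4.9 kg.
Tool frame: the origin (TCP) lies midway between the tips of the shut fingers; the grasp point (between the pads) lies 19 mm behind it (grip_point_offset is the distance from the TCP to the grasp point, in m); z points along the fingers, x is the direction in which the jaws open and shut, and the axes are right-handed (so a half turn about z gives the same grasp; the last joint's range is limited). The gripper opens to 85 mm and grips with 20 to 120 N. Pads are 22 mm wide; open, the fingers measure 114 mm over their backs; the gripper's body (76 mm by 85 mm) begins 54 mm behind the grasp point. The pads swing forward as they close: fully open they stand 13 mm farther back than shut.
Start: joints at [0.967, 0.326, -0.193, 1.052, 0, 1.437], TCP at [0.249, 0.49, 0.198] pointing down, gripper open.
Joint ranges: [-2.65, 2.65], [-0.97, 1.79], [-1.3, 1.35], [-1.93, 2.1], [-1.47, 1.37], [-3.14, 3.14]. Speed limits (rad/s): [2.57, 2.57, 3.14, 3.14, 3.14, 3.14].

## Interface

Orientations are given as a rotation vector (axis times angle).
In Python, from cell import * gives the robot as it stands. Calls block until the motion is done:
- movep(position, orientation): joint-space move of the TCP to a pose.
- move_l(position, velocity=0.15, rot=None, until_force=None): straight line of the TCP; rot=None keeps the orientation; velocity is the mean speed in m/s. With until_force (N) it stops when the force on the tool has changed by that much, and returns True; else False.
- set_joints(angles): joint-space move.
- let_go() and grab(newtons=None): open the fingers fully, or close them until they stop; newtons is the grip in N (None keeps the last).
- sleep(seconds).
- ik(position, orientation): joint angles nearest the present ones, or None.
- get_state(): the state.
- grab_frame(name): name is "scene" or "top"; returns a dict with "img" (480x640x3 uint8, red, green, blue), "fx", "fy", "cx", "cy" (pixels), "k1" (the pictures are not rectified: a ray, as slopes to the right and down, at radius r is drawn at 1 + k1 r^2 times it, then the intrinsics apply), "cam_to_world" (4x4, takes a point from camera to world coordinates). Camera axes: x right, y down, z forward; pixel columns grow to the right and rows downward; lengths in m; the calibration is good to about 2 mm. A picture is of the moment at which its call begins. There is no depth.
A pose or a line that the arm cannot do raises MotionError and nothing moves.
- sign_off(): hands the job in, once; it reports no verdict.
Trained networks look in the newest picture that a camera, given by its name, has taken for a name from the list of things; names that differ only in an ending like _2 or _b are one class to them, and where a whole thing is asked for, a point or a joint stands for the part that bears it (a point fixed in the world has none). Each returns a list of dicts, best first, with "score" (0 to 1); they miss things now and then, are a little off and sometimes report something else, mostly with a low value. They report only what shows in the picture. A call takes as long as a camera call. They do not tell look-alikes from the thing itself.
- spot_in(camera, name): "centre" ([column, row] in pixels, amid what is visible of it).
- silhouettes(camera, name): "mask" (480x640 bool, what is visible of it) and "centre" ([column, row] in pixels, amid what is visible of it).
- tip_of(camera, name): "centre" ([column, row] in pixels: a listed point, or the origin of a listed thing).
The state is a dict: "clock": time; "q": joint angles; "joint_velocities": joint speeds; "tau": joint torques, N m; "position": TCP position; "eef_rot": TCP orientation; "contact_force": force on the tool from outside, world axes, zero at the start; "wrist_torque": the same for the moment, N m; "finger_gap": opening from 0.0 (shut) to 1.0 (fully open).
Only numpy, scipy, OpenCV 4.12 (cv2) and the standard library are available. Lean on these libraries where they do the work, as an engineer would, in place of code of your own. Each camera call takes 0.05 s, during which the arm holds its last target.

## Task

Clamp the brown bottle on the shaker: turn the steel T-handle clockwise until you feel the resistance rise and the red band on the clamp's foot has gone up into its housing, but do not crank it far beyond that. Then press the long green start bar near its middle, so that both of its ends go down together, and let it come up again. Leave the bottle clamped and upright where it stands, and do not disturb the things round the shaker.

Things in the scene. Friction and masses are not known exactly. Their poses are not given: they have to be found in the camera images.
- shaker: White shaker fixed to the worktop, 240 (x) x 220 (y) x 48 mm high; origin: centre of the underside, front (start bar) is -x, z up. Clamp frame at x = +40 mm: two steel posts, 18 mm thick, at y = -85 and +85 mm, and a grey cross-beam (44 x 210 mm, 205 to 231 mm above the worktop, brass nut to 238) carrying the vertical screw. Bottle platform: 60 mm above the worktop.
- handle (a joint): Angle of the T-handle in rad, growing clockwise seen from above (tightening), -0.3 to 4.2. At 0 the T-bar lies along the shaker's y axis; at angle a it is turned by -a about vertical up. Each radian lowers screw, handle and foot by 5 mm. Thread friction 0.18 Nm: let go, it stays (above 35 N of clamping it eases back to that). Once the foot presses on the bottle the torque rises by 0.15 Nm per rad.
- handle_grip (a point): Centre of the T-bar, on the screw's axis, to be gripped from above. The steel T-bar is square, 14 x 14 mm, 100 mm long, with a black 20 mm ball at each end; its underside is about 35 mm above the brass nut at angle 0. The point turns with the handle; the T-bar lies along its y axis.
- foot_underside (a point): Centre of the underside of the clamp's black rubber foot (disc of 36 mm), on the screw's axis, above the bottle's cap. It does not turn. It is 2 to 6 mm above the cap at the start.
- foot (a joint): How far the foot has been pushed up into its spring housing, in m: 0 when hanging free, at most 0.0115. The spring gives 6 N per mm. The red band on the foot's stem has gone into the housing at 0.003 (about 18 N).
- bottle: Brown reagent bottle with black cap, 42 mm in diameter, 93 mm tall, standing loose on the platform under the foot; its origin is the centre of its underside, z up.
- bar (a joint): Travel of the start bar's middle in m: 0 up, 0.008 fully down. It rests on two springs, one near each end; fully down needs 6 N at the middle. It comes up again by itself.
- bar_middle (a point): Middle of the top face of the green start bar (150 mm along the shaker's y, 26 mm wide, 12 mm thick), 98 mm in front of the shaker's centre and 74 mm above the worktop when up. Pressed far from its middle the bar rocks and the other end stays up.
- bar_left (a point): Point on the top face of the start bar 70 mm from its middle, toward the shaker's +y.
- bar_right (a point): Point on the top face of the start bar 70 mm from its middle, toward the shaker's -y.
- ph_meter: Yellow pocket pH meter, 155 (its x) x 38 x 24 mm, lying loose on the worktop in front of the tray, to the right of the shaker; a bystander. Origin under its centre.
- beaker: Small glass beaker, 53 mm in diameter, 65 mm tall, on the worktop to the left of the shaker; a bystander. Origin under its centre.
- tape: Roll of white label tape, 68 mm in diameter, 18 mm high, lying loose at the front left; a bystander. Origin under its centre.
Things that resemble listed ones, but are neither listed nor needed, are in the scene too. Leave any blue or yellow look-alike of the bottle alone.

How it is judged:
By the outcome, as a careful person would: the job done as asked, in the order asked, and still so for the second after the job is handed in, with the robot touching nothing.
It also fails if it takes over 64 s, if anything falls off the work surface, if the arm or the gripper's body presses on something with over 40 N, if the wrist force passes 120 N, or if a joint passes its speed limit or range.

## Working session

There is one attempt and no reset: what is moved stays moved. The work goes in short steps, each a Python script; the robot and the scene stay as the last script left them, time stands still between calls to the robot, and variables do not carry over. Pictures are saved under pics/ and viewed, and the job is handed in when it is done.

```bash
mkdir -p pics; ls; cat > h.py <<'E'
from cell import *
import numpy as np, cv2
def save(n,name):
    f=grab_frame(n); cv2.imwrite(f'pics/{name}.png',cv2.cvtColor(f['img'],cv2.COLOR_RGB2BGR)); return f
def ray(f,px):
    K=np.array([[f['fx'],0,f['cx']],[0,f['fy'],f['cy']],[0,0,1]]);
    u=cv2.undistortPoints(np.array([[px]],float),K,np.array([f['k1'],0,0,0,0.]))[0,0]
    T=np.array(f['cam_to_world']); d=T[:3,:3]@np.array([u[0],u[1],1]); return T[:3,3],d
def atz(f,px,z):
    o,d=ray(f,px); return o+d*(z-o[2])/d[2]
def proj(f,p):
    T=np.array(f['cam_to_world']); c=T[:3,:3].T@(np.array(p,float)-T[:3,3]); s=c[:2]/c[2]; s=s*(1+f['k1']*(s@s))
    return np.array([f['fx']*s[0]+f['cx'],f['fy']*s[1]+f['cy']])
def tri(f1,p1,f2,p2):
    o1,d1=ray(f1,p1);o2,d2=ray(f2,p2)
    t=np.linalg.lstsq(np.c_[d1,-d2],o2-o1,rcond=None)[0]
    a=o1+d1*t[0];b=o2+d2*t[1]; return (a+b)/2,np.linalg.norm(a-b)
E
python3 - <<'E'
from h import *
np.set_printoptions(precision=4,suppress=True)
F={n:save(n,n+'0') for n in('scene','top')}
for n in F: print(n,np.array(F[n]['cam_to_world'])[:3,3],F[n]['fx'],F[n]['k1'])
names=['shaker','handle','handle_grip','foot_underside','bottle','bar','bar_middle','bar_left','bar_right','ph_meter','beaker','tape']
for n in F:
    for k in names:
        print(n,k,[(np.round(d['centre']).tolist(),round(d['score'],2)) for d in tip_of(n,k)][:4])
print(get_state())
E
```

```text
pics
scene [-0.0156 -0.4953  0.9558] 456.9406994095523 -0.02459406260093761
top [0.3576 0.0085 1.2446] 462.7318785121904 -0.08322334388353658
scene shaker [([301.0, 264.0], 0.82), ([392.0, 394.0], 0.16)]Traceback (most recent call last):
  File "<stdin>", line 8, in <module>
ValueError: it knows: bar_left, bar_middle, bar_right, beaker, bottle, foot_underside, handle_grip, ph_meter, shaker, tape
```

```bash
python3 - <<'E'
from h import *
np.set_printoptions(precision=4,suppress=True)
F={n:grab_frame(n) for n in('scene','top')}
names=['shaker','handle_grip','foot_underside','bottle','bar_middle','bar_left','bar_right','ph_meter','beaker','tape']
P={}
for k in names:
    for n in F:
        r=tip_of(n,k)
        print(n,k,[(np.round(d['centre'],1).tolist(),round(d['score'],2)) for d in r][:4])
        if r:P[n,k]=r[0]['centre']
    if ('scene',k) in P and ('top',k) in P: print('  tri',*tri(F['scene'],P['scene',k],F['top'],P['top',k]))
print(get_state())
E
```

```text
scene shaker [([301.4, 264.0], 0.88)]
top shaker [([305.8, 239.4], 0.6), ([453.3, 291.6], 0.2)]
  tri [ 0.5692  0.0855 -0.0067] 0.0017057276309423962
scene handle_grip [([306.3, 178.6], 0.54)]
top handle_grip [([298.0, 202.3], 0.64), ([450.1, 291.1], 0.56)]
  tri [0.6013 0.0884 0.274 ] 0.005331440479118468
scene foot_underside [([308.8, 213.5], 0.53)]
top foot_underside [([296.9, 219.7], 0.58)]
  tri [0.5958 0.092  0.1599] 0.016843531132004347
scene bottle [([366.8, 290.9], 0.9), ([308.5, 242.2], 0.81), ([286.2, 211.7], 0.53)]
top bottle [([371.4, 225.0], 0.82), ([240.3, 192.4], 0.62), ([302.5, 222.1], 0.52)]
  tri [ 0.6181 -0.0989 -0.0163] 0.009122205200020881
scene bar_middle [([276.0, 272.8], 0.92)]
top bar_middle [([309.0, 279.4], 0.9), ([247.6, 241.9], 0.31)]
  tri [0.456  0.0681 0.0708] 0.005096546368579526
scene bar_left [([256.4, 260.3], 0.79), ([276.9, 272.4], 0.62)]
top bar_left [([283.2, 281.2], 0.9)]
  tri [0.4503 0.1333 0.0731] 0.005082735660761342
scene bar_right [([300.7, 285.1], 0.59)]
top bar_right [([339.8, 267.7], 0.71), ([299.0, 219.8], 0.18)]
  tri [ 0.481  -0.00
[... 173 characters left out ...]
 [([258.0, 234.6], 0.91)]
top beaker [([250.2, 239.5], 0.7)]
  tri [0.5585 0.2381 0.0145] 0.013219986145266835
scene tape [([200.1, 239.4], 0.61)]
top tape [([207.6, 288.3], 0.63)]
  tri [0.4281 0.3419 0.0222] 0.00433242711392172
{'clock': 1.25, 'q': array([ 0.9668,  0.3262, -0.1926,  1.052 ,  0.    ,  1.4366]), 'joint_velocities': array([ 0.    ,  0.0001, -0.0008,  0.0018,  0.0012, -0.0003]), 'tau': array([  0.0014, -44.3331,  26.2756,   0.001 ,  -0.0001,   0.    ]), 'position': array([0.249 , 0.4905, 0.1981]), 'eef_rot': array([-2.6774, -1.6434, -0.    ]), 'contact_force': array([0.7091, 0.8234, 0.1233]), 'wrist_torque': array([-0.0363,  0.0493,  0.0032]), 'finger_gap': 0.9986457250086573}
```

View pics/scene0.png

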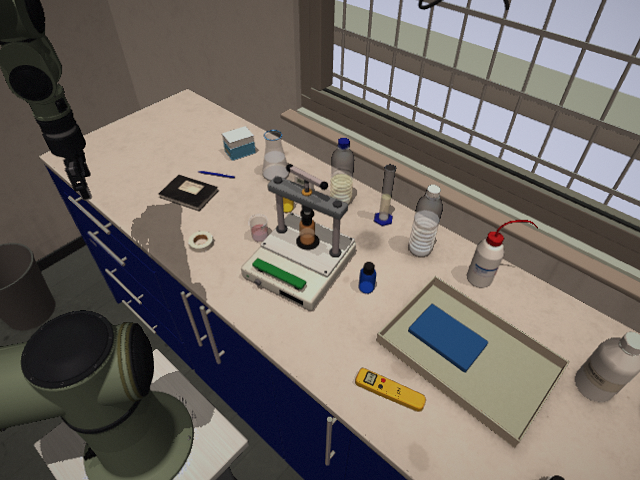

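View pics/top0.png

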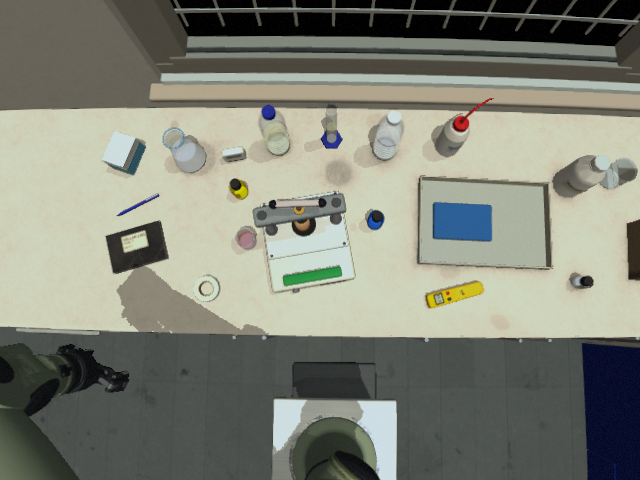

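Scene: brown bottle in the shaker clamp (scene 308,235; top 303,226). The look-alikes are blue (367,278) and yellow (288,205), both outside the shaker. I'll confirm with enlarged crops and fit the shaker pose.

```bash
python3 - <<'E'
from h import *
np.set_printoptions(precision=4,suppress=True)
a=cv2.imread('pics/scene0.png')[150:310,235:365]; b=cv2.imread('pics/top0.png')[180:300,240:370]
cv2.imwrite('pics/c1.png',cv2.resize(a,None,fx=4.5,fy=3.7*4.5/3.7*0.8,interpolation=cv2.INTER_CUBIC)[:600])
cv2.imwrite('pics/c2.png',cv2.resize(b,None,fx=5,fy=5,interpolation=cv2.INTER_CUBIC))
# bar mask via networks
F={n:grab_frame(n) for n in('scene','top')}
for n in F:
    hsv=cv2.cvtColor(F[n]['img'],cv2.COLOR_RGB2HSV)
    m=cv2.inRange(hsv,(50,120,50),(75,255,255)); k,l,s,c=cv2.connectedComponentsWithStats(m); i=1+s[1:,4].argmax()
    r=cv2.minAreaRect(np.argwhere(l==i)[:,::-1].astype(np.float32)); print(n,s[i],r)
    bx=cv2.boxPoints(r); print([atz(F[n],p,.074) for p in bx])
E
```

```text
scene [253 259  53  30 493] ((278.70263671875, 273.1134033203125), (55.079532623291016, 9.07994270324707), 25.866357803344727)
[array([0.4332, 0.1275, 0.074 ]), array([0.4586, 0.1403, 0.074 ]), array([ 0.4863, -0.0077,  0.074 ]), array([ 0.4616, -0.0177,  0.074 ])]
top [283 267  59  18 543] ((311.94464111328125, 275.68621826171875), (9.326478958129883, 58.16015625), 79.99201965332031)
[array([0.4609, 0.1369, 0.074 ]), array([ 0.4888, -0.0079,  0.074 ]), array([ 0.4655, -0.0122,  0.074 ]), array([0.4378, 0.132 , 0.074 ])]
```

View pics/c1.png

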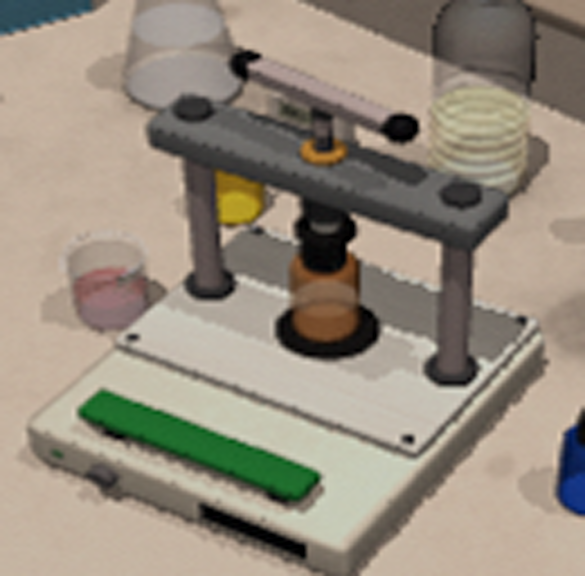

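View pics/c2.png

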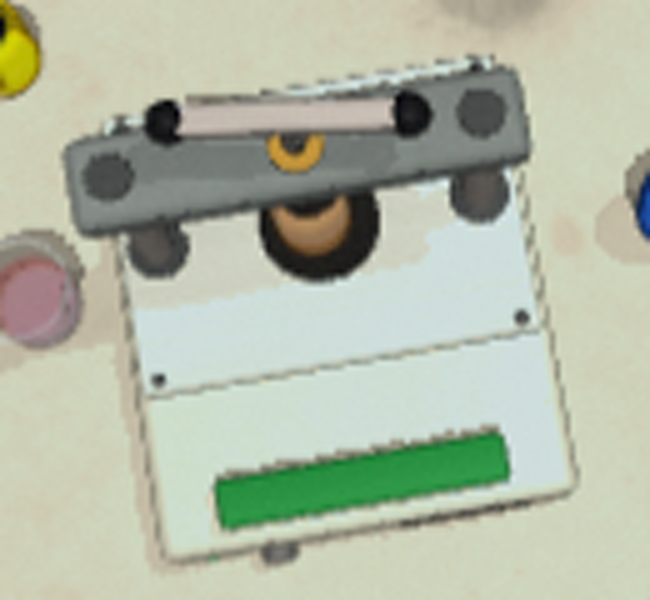

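```bash
cat >> h.py <<'E'
from scipy.spatial.transform import Rotation as R
def down(th):  # jaw axis x at world yaw th, z down
    x=np.array([np.cos(th),np.sin(th),0]);z=np.array([0,0,-1.]);return R.from_matrix(np.c_[x,np.cross(z,x),z]).as_rotvec()
E
python3 - <<'E'
from h import *
np.set_printoptions(precision=4,suppress=True)
F={n:grab_frame(n) for n in('scene','top')}
L,el=tri(F['scene'],[289.4,168.1],F['top'],[272.6,203.8]); Rr,er=tri(F['scene'],[324.3,185.3],F['top'],[322.4,202.4])
print(L,el,Rr,er,(L+Rr)/2,np.linalg.norm(L-Rr)); 
for z in(.278,.280): 
  a=atz(F['top'],[272.6,203.8],z);b=atz(F['top'],[322.4,202.4],z);c=atz(F['scene'],[289.4,168.1],z);d=atz(F['scene'],[324.3,185.3],z)
  print(z,a,b,(a+b)/2,c,d,(c+d)/2)
yaw=np.arctan2(.1369+.0079,.4609-.4888)-np.pi/2
yaw_s=np.arctan2(.1403+.0077,.4586-.4863)-np.pi/2
print('yaw',yaw,yaw_s)
s=np.array([np.cos(yaw),np.sin(yaw)]);bm=np.array([.4615,.0618]);print('screw from bar',bm+.138*s)
for n in F:
  r=silhouettes(n,'handle_grip'); print(n,[(x['score'],x['centre'],x['mask'].sum()) for x in r[:2]])
# ik
for th in np.arange(-3.1,3.2,.3):
  try: q=ik([.599,.088,.261],down(th))
  except Exception as e: q=e
  print(round(th,2),q)
E
```

```text
[0.597  0.1417 0.2796] 0.0024664316661816223 [0.6009 0.0342 0.2833] 0.0013862805188292087 [0.5989 0.0879 0.2815] 0.10762511782303544
0.278 [0.5983 0.1411 0.278 ] [0.6028 0.0339 0.278 ] [0.6006 0.0875 0.278 ] [0.5974 0.1438 0.278 ] [0.6052 0.0387 0.278 ] [0.6013 0.0913 0.278 ]
0.28 [0.5978 0.1409 0.28  ] [0.6023 0.0338 0.28  ] [0.6001 0.0873 0.28  ] [0.5955 0.142  0.28  ] [0.6033 0.0371 0.28  ] [0.5994 0.0895 0.28  ]
yaw 0.19034686690598557 0.1850215659348271
screw from bar [0.597  0.0879]
scene [(0.6, [306.9, 176.7], np.int64(309))]
top [(0.67, [298.3, 201.7], np.int64(485))]
-3.1 [ 0.024   0.4021  0.0797  1.2483  0.     -1.5884]
-2.8 [ 0.024   0.4021  0.0797  1.2483  0.     -1.8884]
-2.5 [ 0.024   0.4021  0.0797  1.2483  0.     -2.1884]
-2.2 [ 0.024   0.4021  0.0797  1.2483 -0.     -2.4884]
-1.9 [ 0.024   0.4021  0.0797  1.2483  0.     -2.7884]
-1.6 [ 0.024   0.4021  0.0797  1.2483  0.     -3.0884]
-1.3 [ 0.024   0.4021  0.0797  1.2483 -0.      2.8948]
-1.0 [0.024  0.4021 0.0797 1.2483 0.     2.5948]
-0.7 [0.024  0.4021 0.0797 1.2483 0.     2.2948]
-0.4 [0.024  0.4021 0.0797 1.2483 0.     1.9948]
-0.1 [0.024  0.4021 0.0797 1.2483 0.     1.6948]
0.2 [0.024  0.4021 0.0797 1.2483 0.     1.3948]
0.5 [0.024  0.4021 0.0797 1.2483 0.     1.0948]
0.8 [0.024  0.4021 0.0797 1.2483 0.     0.7948]
1.1 [ 0.024   0.4021  0.0797  1.2483 -0.      0.4948]
1.4 [0.024  0.4021 0.0797 1.2483 0.     0.1948]
1.7 [ 0.024   0.4021  0.0797  1.2483  0.     -0.1052]
2.0 [ 0.024   0.4021  0.0797  1.2483  0.     -0.4052]
2.3 [ 0.024   0.4021  0.0797  1.2483  0.     -0.7052]
2.6 [ 0.024   0.4021  0.0797  1.2483  0.     -1.0052]
2.9 [ 0.024   0.4021  0.0797  1.2483  0.     -1.3052]
3.2 [ 0.024   0.4021  0.0797  1.2483  0.     -1.6052]
```

```bash
python3 - <<'E'
from h import *
np.set_printoptions(precision=4,suppress=True)
st=get_state(); move_l([.249,.49,.36],.25)
th=0.055+np.pi
movep([.599,.088,.36],down(th))
save('scene','s1'); save('top','t1')
hit=move_l([.599,.088,.262],.1,until_force=8)
st=get_state();print(hit,st['clock'],st['q'],st['position'],st['contact_force'],st['wrist_torque'])
save('scene','s2')
a=cv2.imread('pics/s2.png')[130:260,235:365];cv2.imwrite('pics/s2c.png',cv2.resize(a,None,fx=4.5,fy=4.5,interpolation=cv2.INTER_CUBIC))
E
```

```text
False 6.15 [ 0.024   0.4014  0.0829  1.251  -0.     -1.6018] [0.5995 0.088  0.2627] [-0.8611  0.1265  0.088 ] [-0.0437  0.0431 -0.0258]
```

View pics/s2c.png

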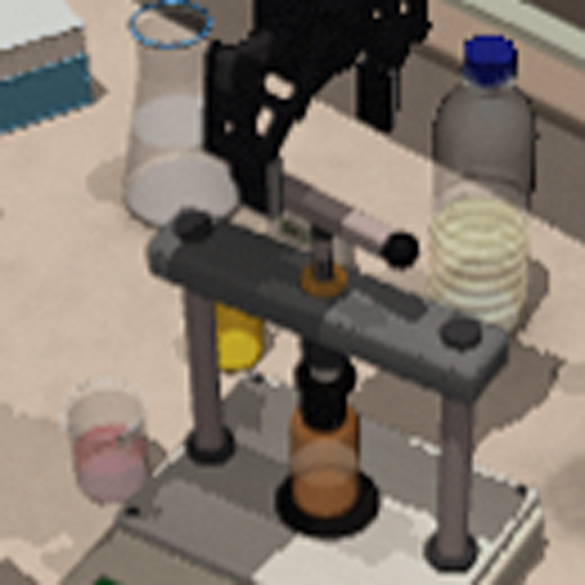

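The fingers straddle the T-bar (crop about 300,195) with no contact. Closing now.

```bash
python3 - <<'E'
from h import *
np.set_printoptions(precision=4,suppress=True)
grab(60); sleep(.3)
st=get_state();print(st['clock'],st['position'],R.from_rotvec(st['eef_rot']).as_matrix()[:,0],st['contact_force'],st['wrist_torque'],st['finger_gap'])
save('scene','s3');save('top','t3')
a=cv2.imread('pics/s3.png')[130:260,235:365];b=cv2.imread('pics/t3.png')[150:280,230:360];cv2.imwrite('pics/s3c.png',cv2.resize(np.hstack([a,b]),None,fx=3,fy=3,interpolation=cv2.INTER_CUBIC))
E
```

```text
7.2667 [0.599 0.088 0.262] [-0.9985 -0.055   0.    ] [ 0.0551  0.0159 -1.5269] [ 0.0238 -0.02   -0.0438] -0.00020326296228087893
```

View pics/s3c.png

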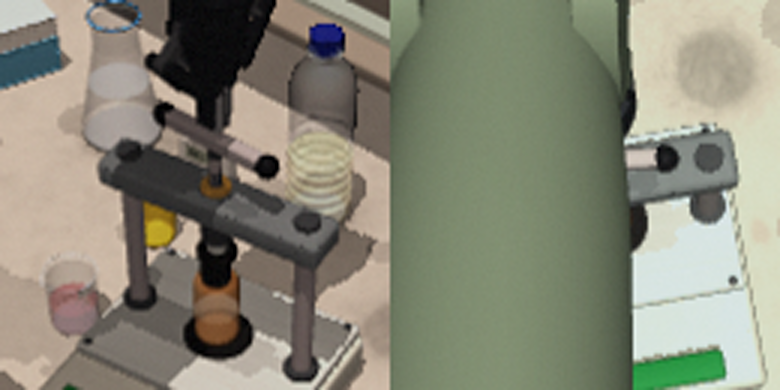

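The fingers shut on nothing, so the T-bar lies elsewhere. Checking the TCP projection against the picture.

```bash
python3 - <<'E'
from h import *
np.set_printoptions(precision=4,suppress=True)
f=grab_frame('scene');g=grab_frame('top')
for z in(.262,.28,.30):print(z,proj(f,[.599,.088,z]),proj(g,[.599,.088,z]))
for n,x,y in(('nut',.597,.088),):print(n,proj(f,[x,y,.238]),proj(g,[x,y,.238]))
a=cv2.imread('pics/s3.png')[160:215,275:345];cv2.imwrite('pics/s3d.png',cv2.resize(a,None,fx=10,fy=10,interpolation=cv2.INTER_CUBIC))
E
```

```text
0.262 [306.9539 182.8306] [297.7703 205.5862]
0.28 [306.8428 176.8798] [297.1517 203.577 ]
0.3 [306.7163 170.0999] [296.4381 201.2593]
nut [306.5356 190.9497] [298.5374 209.029 ]
```

View pics/s3d.png

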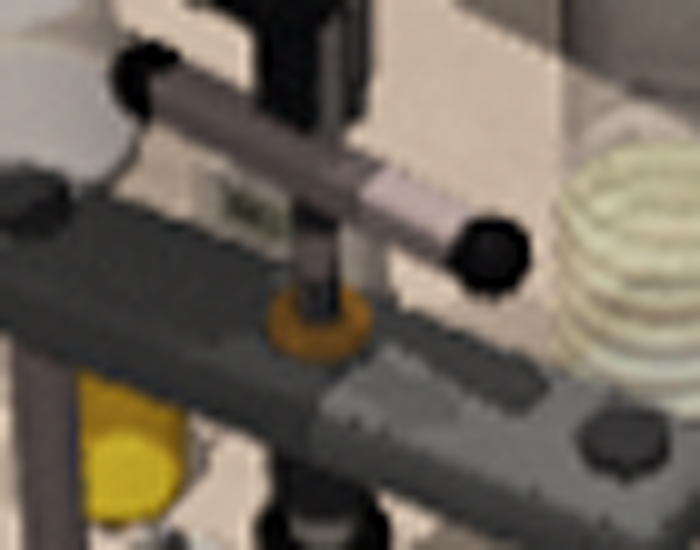

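```bash
python3 - <<'E'
from h import *
np.set_printoptions(precision=4,suppress=True)
f=grab_frame('scene');g=grab_frame('top')
def ov(src,f,pts,crop,s,out):
    im=cv2.imread(src);x0,y0,x1,y1=crop
    c=cv2.resize(im[y0:y1,x0:x1],None,fx=s,fy=s,interpolation=cv2.INTER_NEAREST)
    for p,col in pts:
        u=(proj(f,p)-[x0,y0]+.5)*s; cv2.circle(c,tuple(int(v) for v in u),3,col,-1)
    cv2.imwrite(out,c)
sh=np.array([.597-.04*.982,.0878-.04*.188]); c,s_=np.cos(.189),np.sin(.189)
def S(x,y,z): return [sh[0]+c*x-s_*y,sh[1]+s_*x+c*y,z]
pts=[(S(40,0,.238) if 0 else S(.04,0,.238),(0,0,255))]
for y in(-.105,.105):
  for x in(.018,.062): pts.append((S(x,y,.231),(255,0,0)))
for y in(-.11,.11):
  for x in(-.12,.12): pts.append((S(x,y,.048),(255,255,0)))
for t in(-.055,0,.055): pts.append(([.599-t*.055,.088+t,.2795],(0,255,255)))
open_=[([.599-.0425,.088,.275],(0,0,255)),([.599+.0425,.088,.275],(0,255,0)),([.599-.057,.088,.275],(0,0,255)),([.599+.057,.088,.275],(0,255,0))]
ov('pics/scene0.png',f,pts,(235,150,365,310),3.7,'pics/o1.png')
ov('pics/top0.png',g,pts,(240,180,370,300),5,'pics/o2.png')
ov('pics/s2.png',f,pts[-3:]+open_,(265,140,345,215),9,'pics/o3.png')
ov('pics/s3.png',f,[([.599,.088,.262],(0,0,255))],(265,140,345,215),9,'pics/o4.png')
E
```

```text
(no output)
```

View pics/o1.png

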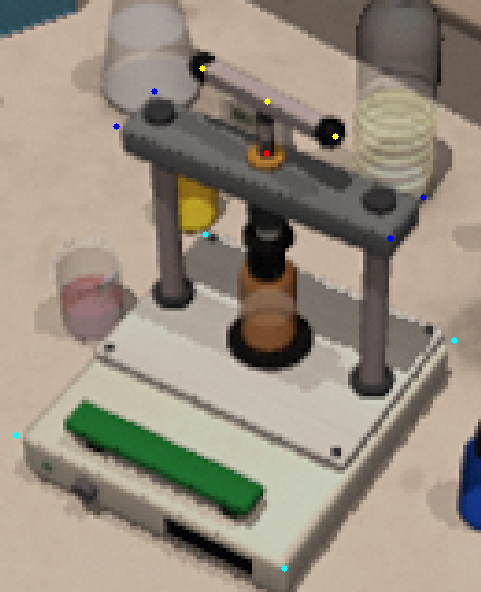

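View pics/o2.png

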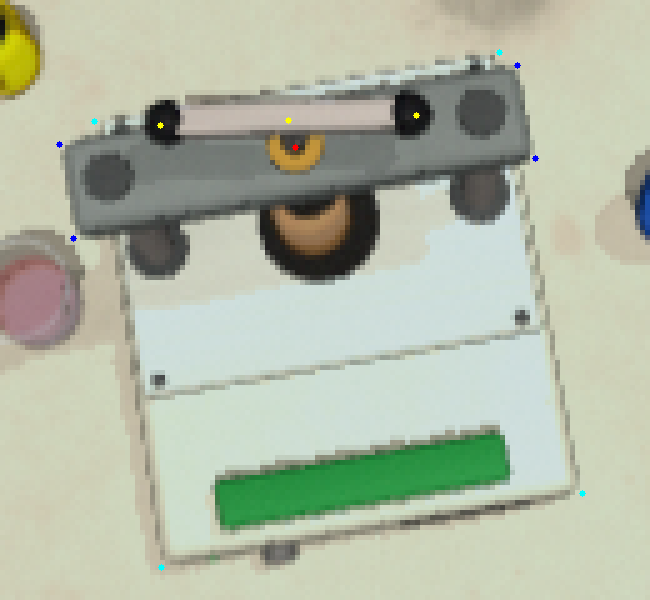

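View pics/o3.png

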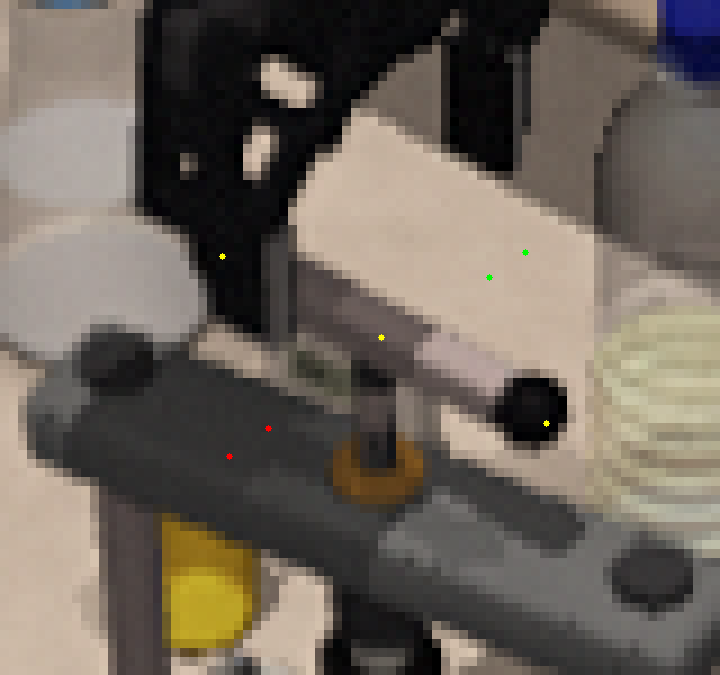

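View pics/o4.png

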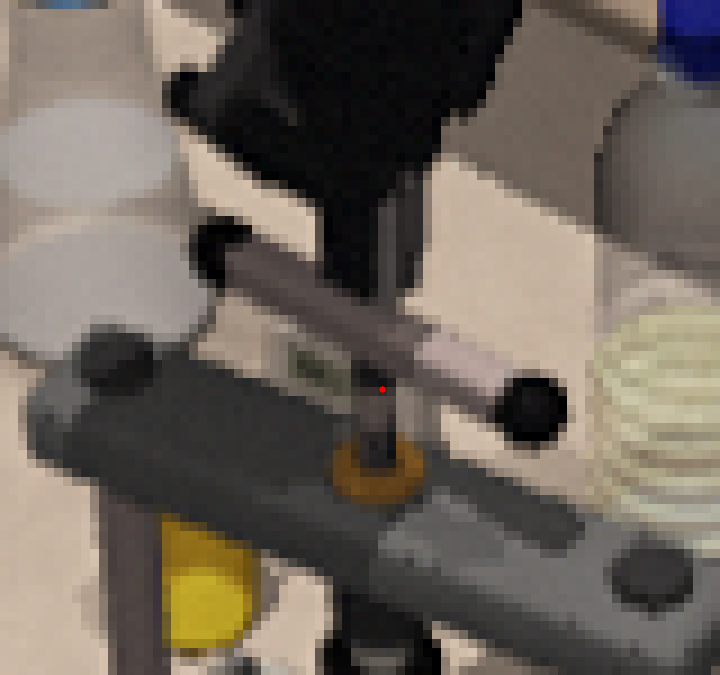

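```bash
python3 - <<'E'
from h import *
np.set_printoptions(precision=4,suppress=True)
f=grab_frame('scene');g=grab_frame('top')
def ov(src,f,pts,crop,s):
    im=cv2.imread(src);x0,y0,x1,y1=crop
    c=cv2.resize(im[y0:y1,x0:x1],None,fx=s,fy=s,interpolation=cv2.INTER_NEAREST)
    for p,col in pts:
        u=(proj(f,p)-[x0,y0]+.5)*s; cv2.circle(c,tuple(int(v) for v in u),3,col,-1)
    return c
p=np.array([.249,.4905,.198]); 
st_rot=np.array([-2.6774,-1.6434,0]); M=R.from_rotvec(st_rot).as_matrix(); x=M[:,0]; print(x)
pts=[(p+[0,0,dz]+s*.0425*x,col) for dz,col in((.013,(0,0,255)),(.045,(0,255,0))) for s in(-1,1)]
A=ov('pics/scene0.png',f,pts,(30,110,130,210),4);B=ov('pics/top0.png',g,pts,(60,330,160,430),4)
cv2.imwrite('pics/o5.png',np.hstack([A,B]))
p=np.array([.599,.088,.36]);x=np.array([1,.055,0])
pts=[(p+[0,0,dz]+s*.0425*x,col) for dz,col in((.013,(0,0,255)),(.045,(0,255,0))) for s in(-1,1)]
A=ov('pics/s1.png',f,pts,(250,80,350,210),4);B=ov('pics/t1.png',g,pts,(240,130,340,260),4)
cv2.imwrite('pics/o6.png',np.hstack([A,B]))
E
```

```text
[0.4527 0.8917 0.    ]
```

View pics/o5.png

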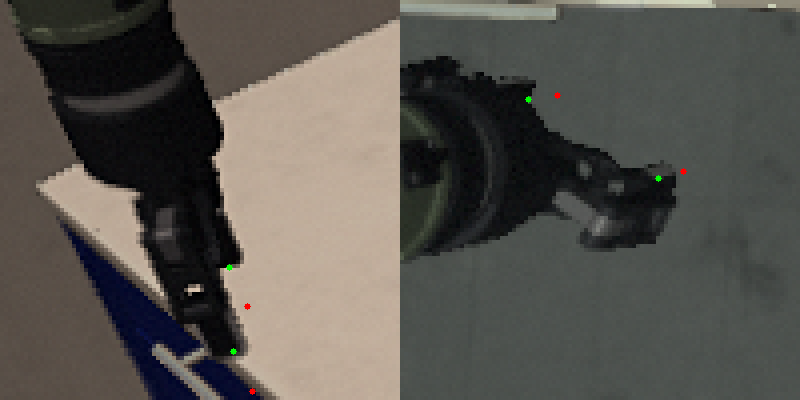

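View pics/o6.png

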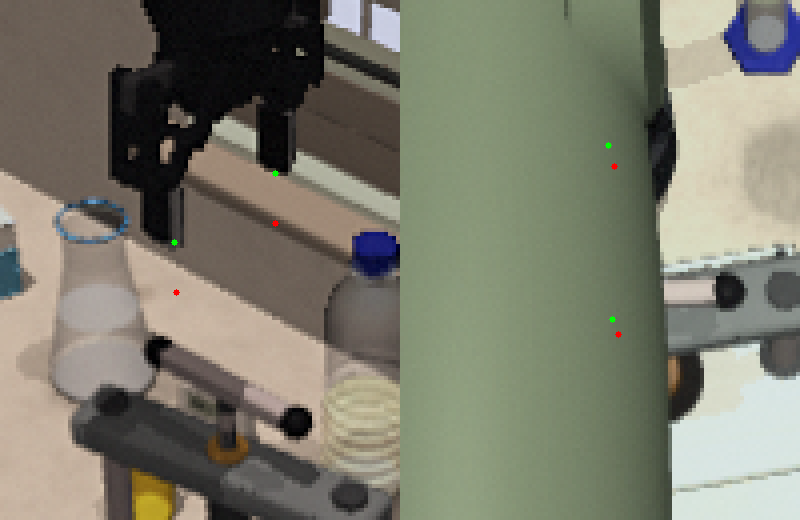

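Both cameras at two poses agree: the real fingertips sit about 32 mm behind the TCP that the state reports (green dots match, red dots don't). I'll calibrate this by gently touching the T-bar top, about z 0.286, with the shut fingers.

```bash
python3 - <<'E'
from h import *
np.set_printoptions(precision=4,suppress=True)
hit=move_l([.599,.088,.240],.02,until_force=4)
st=get_state();print(hit,st['clock'],st['position'],st['contact_force'],st['wrist_torque'])
save('scene','s4')
E
python3 -c "
import cv2
a=cv2.imread('pics/s4.png')[140:215,265:345];cv2.imwrite('pics/s4c.png',cv2.resize(a,None,fx=7,fy=7,interpolation=2))"
```

```text
True 8.2083 [0.5992 0.088  0.2551] [ 0.316  -0.9461  4.6091] [ 0.0091 -0.0253  0.0027]
```

View pics/s4c.png

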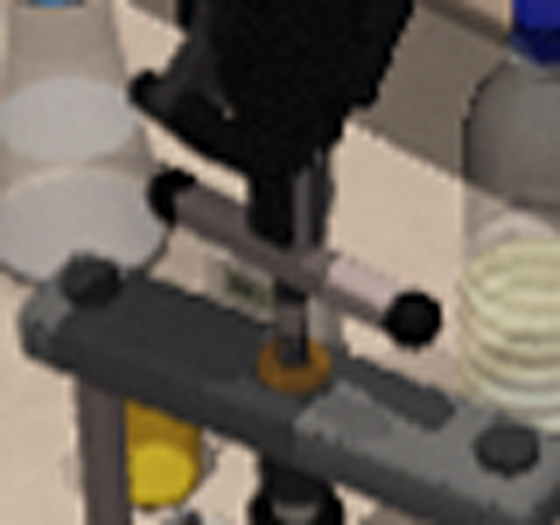

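Contact at reported z 0.2551 against a bar top of about 0.286 gives a tip offset of about 31 mm. Regrip using it.

```bash
python3 - <<'E'
from h import *
np.set_printoptions(precision=4,suppress=True)
move_l([.599,.088,.285],.1); let_go()
hit=move_l([.599,.088,.230],.08,until_force=8)
st=get_state();print(hit,st['clock'],st['position'],st['contact_force'])
if not hit:
    grab(60); sleep(.2)
    st=get_state();print(st['clock'],st['position'],st['contact_force'],st['wrist_torque'],st['finger_gap'])
save('scene','s5')
E
python3 -c "
import cv2
a=cv2.imread('pics/s5.png')[140:215,265:345];cv2.imwrite('pics/s5c.png',cv2.resize(a,None,fx=7,fy=7,interpolation=2))"
```

```text
False 10.3333 [0.5993 0.088  0.2305] [-0.3262 -0.2347  0.6497]
11.1833 [0.5996 0.088  0.2303] [2.3459 0.4698 0.7678] [ 0.0374 -0.4356 -0.1048] 0.1514169188680435
```

View pics/s5c.png

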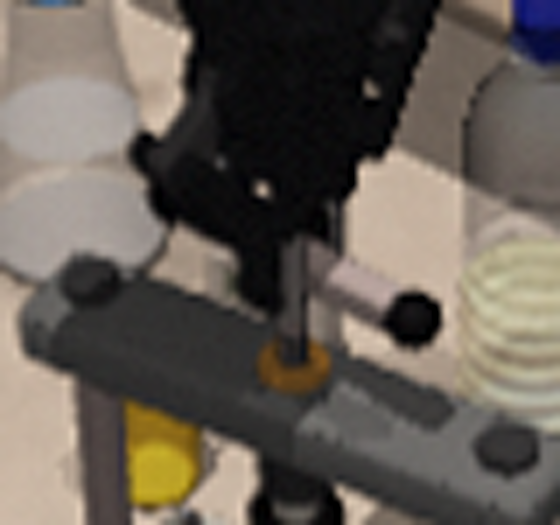

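```bash
cat >> h.py <<'E'
TH0=0.055+np.pi
def turn(a0,a1,step=.1,xy=(.599,.088),z0=.230,w=.6):
    rows=[]
    for a in np.arange(a0+step,a1+1e-6,step):
        move_l([xy[0],xy[1],z0-.005*a],.005*w,rot=down(TH0-a))
        sleep(.1)
        s=[get_state()]; 
        for _ in range(3): sleep(.03); s.append(get_state())
        m=np.mean([q['wrist_torque'] for q in s],0); F=np.mean([q['contact_force'] for q in s],0)
        print('%.2f'%a,'t%.1f'%s[-1]['clock'],'q6 %.3f'%s[-1]['q'][5],'Tz %.3f'%m[2],'F',F.round(1),'Txy',m[:2].round(2),flush=True)
E
python3 - <<'E'
from h import *
turn(0,.7)
save('scene','s6')
E
```

```text
0.10 t11.8 q6 -1.502 Tz -0.166 F [3.2 0.4 1.6] Txy [ 0.08 -0.72]
0.20 t12.3 q6 -1.403 Tz -0.153 F [4.4 0.5 3.6] Txy [ 0.14 -0.89]
0.30 t12.8 q6 -1.303 Tz -0.188 F [5.1 0.6 4. ] Txy [ 0.15 -0.97]
0.40 t13.3 q6 -1.204 Tz -0.240 F [4.9 0.2 4.1] Txy [ 0.17 -0.98]
0.50 t13.8 q6 -1.105 Tz -0.213 F [5.2 0.6 4.9] Txy [ 0.15 -0.97]
0.60 t14.3 q6 -1.005 Tz -0.152 F [4.7 0.8 5. ] Txy [ 0.21 -0.97]
0.70 t14.8 q6 -0.905 Tz -0.153 F [4.9 1.1 4.8] Txy [ 0.22 -0.94]
```

```bash
sed -i 's/range(3)/range(6)/' h.py; python3 - <<'E'
from h import *
turn(.7,1.2)
save('scene','s7')
E
python3 -c "
import cv2,numpy as np
a=[cv2.resize(cv2.imread('pics/%s.png'%n)[185:255,285:330],None,fx=5.5,fy=8,interpolation=2) for n in('scene0','s6','s7')]
cv2.imwrite('pics/s7c.png',np.hstack(a))"
```

```text
0.80 t15.5 q6 -0.805 Tz -0.189 F [5.3 1.  4.9] Txy [ 0.23 -0.94]
0.90 t16.1 q6 -0.705 Tz -0.174 F [4.4 1.3 4.9] Txy [ 0.24 -0.92]
1.00 t16.8 q6 -0.605 Tz -0.185 F [4.6 1.3 5.7] Txy [ 0.28 -0.93]
1.10 t17.4 q6 -0.505 Tz -0.191 F [4.7 1.4 5.3] Txy [ 0.29 -0.9 ]
1.20 t18.0 q6 -0.405 Tz -0.160 F [4.1 1.4 5.3] Txy [ 0.29 -0.9 ]
```

View pics/s7c.png

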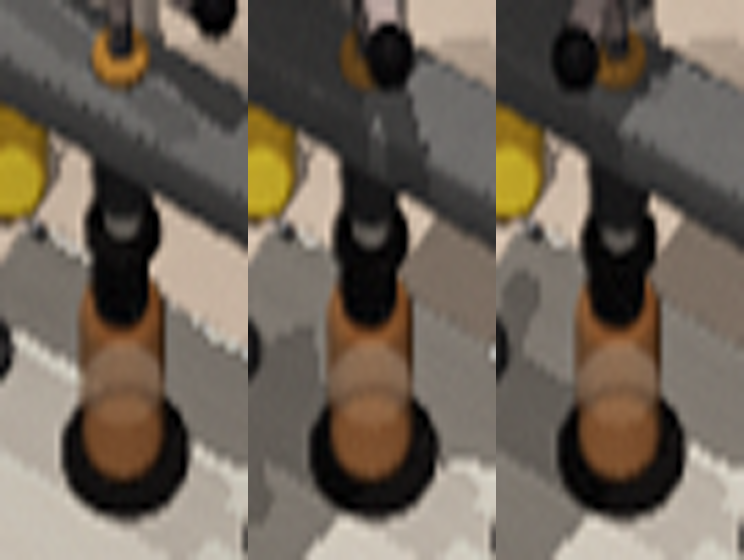

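```bash
python3 - <<'E'
from h import *
turn(1.2,1.6)
save('scene','s8')
E
```

```text
1.30 t18.6 q6 -0.305 Tz -0.151 F [4.6 1.3 5.3] Txy [ 0.34 -0.88]
1.40 t19.3 q6 -0.205 Tz -0.146 F [4.5 1.2 5.4] Txy [ 0.32 -0.89]
1.50 t19.9 q6 -0.105 Tz -0.123 F [4.1 1.8 5.6] Txy [ 0.37 -0.88]
1.60 t20.5 q6 -0.005 Tz -0.110 F [4.3 1.6 5.5] Txy [ 0.35 -0.88]
```

```bash
python3 - <<'E'
from h import *
f=grab_frame('scene')
im=cv2.imread('pics/s8.png');x0,y0,x1,y1=265,140,365,255;s=5
c=cv2.resize(im[y0:y1,x0:x1],None,fx=s,fy=s,interpolation=cv2.INTER_CUBIC)
for a,col in((1.6,(0,255,255)),(1.4,(0,0,255)),(1.8,(0,255,0))):
  for sg in(-1,1):
    yaw=.055-a; p=[.5993-sg*.0535*np.sin(yaw),.088+sg*.0535*np.cos(yaw),.2795-.005*a]
    u=(proj(f,p)-[x0,y0]+.5)*s; cv2.circle(c,tuple(int(v) for v in u),3,col,-1)
cv2.imwrite('pics/s8c.png',c)
b=[cv2.resize(cv2.imread('pics/%s.png'%n)[195:235,290:325],None,fx=10,fy=14,interpolation=2) for n in('s7','s8')]
cv2.imwrite('pics/s8d.png',np.hstack(b))
E
```

```text
(no output)
```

View pics/s8c.png

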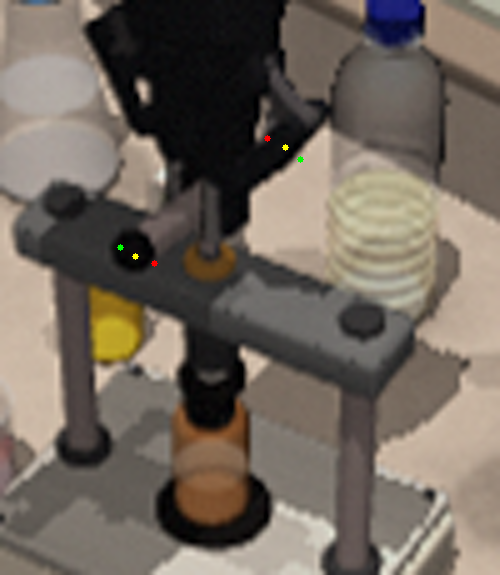

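View pics/s8d.png

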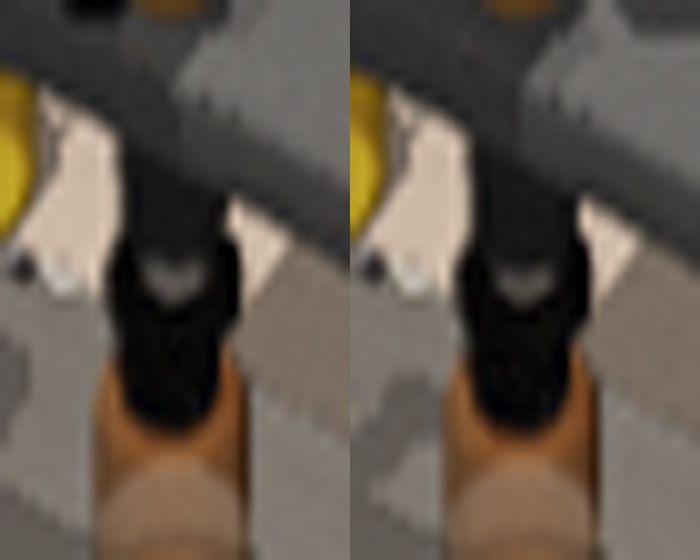

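```bash
python3 - <<'E'
from h import *
b=[cv2.resize(cv2.imread('pics/%s.png'%n)[200:232,297:319],None,fx=9,fy=18,interpolation=cv2.INTER_NEAREST) for n in('scene0','s6','s7','s8')]
c=np.hstack(b);c=np.clip(c.astype(float)*1.6,0,255).astype(np.uint8)
for y in range(0,32,4): cv2.line(c,(0,y*18),(c.shape[1],y*18),(0,255,0),1)
cv2.imwrite('pics/f1.png',c)
for n in('scene0','s6','s7','s8'):
  im=cv2.cvtColor(cv2.imread(f'pics/{n}.png'),cv2.COLOR_BGR2GRAY)[:,:]; print(n,im[203:232,307],)
  print('   L',im[203:225,302],'R',im[203:225,312])
E
```

```text
scene0 [ 58  55  52  43  24  21  22  24  27  62  92  70  18  17  19  13   8   8
   8   7   7   3  21  61 101 115 111 110 108]
   L [54 45 38 33 42 53 49 20  0  6 10 15 12 22 26 16 17 16 17 31 40 64] R [ 72  58  56  52  49  52  52  27   1   6   8   5   3   0 104 181 151  86
  73  69  74  82]
s6 [ 60  58  55  46  29  24  24  23  21  18  59  98  77  19   7  11  12   7
   8   7  11   6  17  62 107 121 116 115 114]
   L [45 43 43 37 47 56 56 50 25  4  3  4 10  9 15 23 16 18 17 30 40 66] R [ 53  47  44  45  41  32  86 109  26   0   4   7   4   6   2  59 101  81
  77  73  78  85]
s7 [ 44  44  46  40  27  24  24  22  22  22  28  66  88  51   4  12  11   2
   8  13   5   8  19  64 108 120 116 115 114]
   L [43 43 42 35 44 56 58 57 45 11  1  5  7  5  8 15 18 14 17 28 39 63] R [78 63 59 57 51 40 29 62 64  3  5  4  8 10  7 27 65 85 78 73 77 89]
s8 [ 60  56  54  43  27  25  24  22  25  24  23  47  74  52   8  11  10   8
   8  12   9   5  19  63 108 120 117 114 114]
   L [41 45 42 38 45 55 56 57 49 26  6  7  7  2  4  9 19 16 18 28 40 66] R [79 62 59 55 52 39 32 44 31  3  6  3  4  6  3 27 65 83 77 73 77 85]
```

View pics/f1.png

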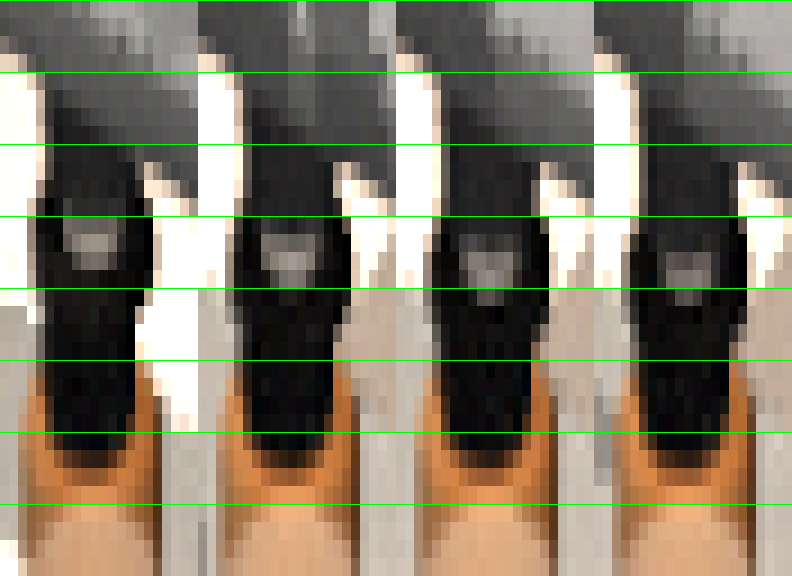

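The foot's rim moved down from scene0 to s7 and hasn't moved from s7 to s8, while the housing kept descending. So contact came at a ≈ 1.1, and compression is about 2.4 mm at 1.6. Next I'll go on to about 1.95 and sample the torque at the end of each motion.

```bash
python3 - <<'E'
from h import *
for a in np.arange(1.65,1.951,.05):
    move_l([.599,.088,.230-.005*a],.003,rot=down(TH0-a))
    s=get_state(); print('%.2f'%a,'t%.1f'%s['clock'],s['wrist_torque'].round(3),s['contact_force'].round(1),'tau6 %.3f'%s['tau'][5],'v6 %.2f'%s['joint_velocities'][5],'q6 %.3f'%s['q'][5],flush=True)
save('scene','s9')
b=[cv2.resize(cv2.imread('pics/%s.png'%n)[200:232,297:319],None,fx=9,fy=18,interpolation=cv2.INTER_NEAREST) for n in('s6','s7','s8','s9')]
c=np.hstack(b);c=np.clip(c.astype(float)*1.6,0,255).astype(np.uint8);cv2.imwrite('pics/f2.png',c)
for n in('s7','s8','s9'):
  im=cv2.cvtColor(cv2.imread(f'pics/{n}.png'),cv2.COLOR_BGR2GRAY); print(n,im[203:232,307]); print('   L',im[203:225,302],'R',im[203:225,312])
E
```

```text
1.65 t20.9 [ 0.365 -0.86  -0.058] [3.3 1.8 5.9] tau6 -0.011 v6 -0.00 q6 0.045
1.70 t21.1 [ 0.443 -0.917 -0.034] [3.9 0.9 5.6] tau6 -0.003 v6 -0.00 q6 0.095
1.75 t21.4 [ 0.382 -0.884 -0.018] [3.4 2.1 5.8] tau6 0.005 v6 -0.00 q6 0.145
1.80 t21.6 [ 0.366 -0.851 -0.046] [3.6 1.7 5.6] tau6 0.012 v6 -0.00 q6 0.195
1.85 t21.9 [ 0.426 -0.882 -0.029] [5.9 1.7 5.8] tau6 0.019 v6 -0.00 q6 0.245
1.90 t22.1 [ 0.431 -0.908  0.026] [5.3 2.  5.4] tau6 0.026 v6 -0.00 q6 0.295
1.95 t22.4 [ 0.401 -0.884  0.002] [4.8 2.  4.6] tau6 0.033 v6 -0.00 q6 0.345
s7 [ 44  44  46  40  27  24  24  22  22  22  28  66  88  51   4  12  11   2
   8  13   5   8  19  64 108 120 116 115 114]
   L [43 43 42 35 44 56 58 57 45 11  1  5  7  5  8 15 18 14 17 28 39 63] R [78 63 59 57 51 40 29 62 64  3  5  4  8 10  7 27 65 85 78 73 77 89]
s8 [ 60  56  54  43  27  25  24  22  25  24  23  47  74  52   8  11  10   8
   8  12   9   5  19  63 108 120 117 114 114]
   L [41 45 42 38 45 55 56 57 49 26  6  7  7  2  4  9 19 16 18 28 40 66] R [79 62 59 55 52 39 32 44 31  3  6  3  4  6  3 27 65 83 77 73 77 85]
s9 [ 59  58  54  45  26  27  23  22  23  25  24  27  52  56   5   6   7   8
   8   6   9   5  17  62 108 121 116 114 114]
   L [43 44 42 37 44 56 56 56 50 25  3  7  6  7  2 12 21 17 19 29 39 66] R [78 63 58 57 53 41 27 42 31  6  7 10  4  9  8 26 64 84 79 72 76 88]
```

View pics/f2.png

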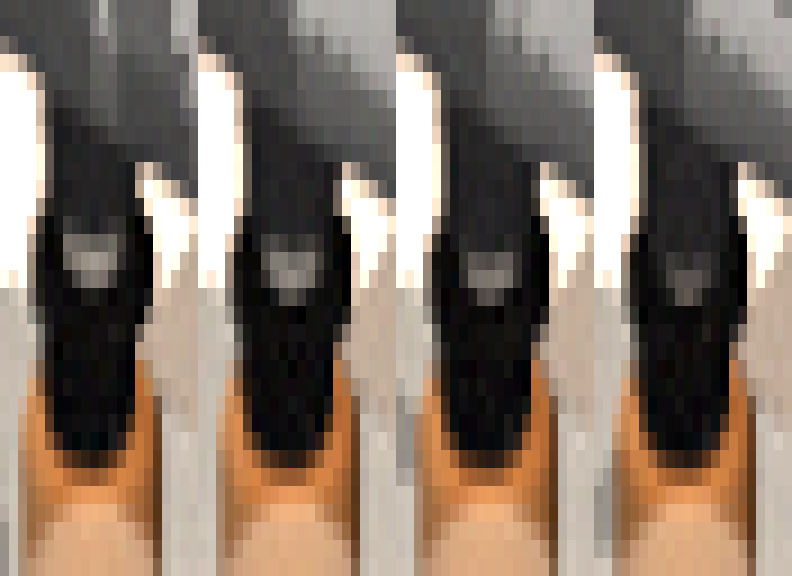

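```bash
python3 - <<'E'
from h import *
for a in (2.0,2.04):
    move_l([.599,.088,.230-.005*a],.003,rot=down(TH0-a))
    s=get_state(); print('%.2f'%a,'t%.1f'%s['clock'],s['wrist_torque'].round(3),s['contact_force'].round(1),'tau6 %.3f'%s['tau'][5])
sleep(.5);s=get_state();print(s['tau'][5],s['q'][5])
let_go(); s=get_state();print(s['clock'],s['contact_force'],s['finger_gap'])
z=.230-.0102
print(move_l([.599,.088,.36],.15,until_force=10))
save('scene','s10')
movep([.40,-.12,.36],down(TH0-1.57-np.pi/2))
save('scene','s11');save('top','t11');s=get_state();print(s['clock'],s['q'])
a=cv2.imread('pics/s11.png')[150:310,235:365]; b=cv2.imread('pics/t11.png')[180:300,240:370]
cv2.imwrite('pics/s11c.png',cv2.resize(np.hstack([a[:120],b]),None,fx=3,fy=3,interpolation=2))
b=[cv2.resize(cv2.imread('pics/%s.png'%n)[200:232,297:319],None,fx=9,fy=18,interpolation=cv2.INTER_NEAREST) for n in('scene0','s9','s10','s11')]
c=np.hstack(b);c=np.clip(c.astype(float)*1.6,0,255).astype(np.uint8);cv2.imwrite('pics/f3.png',c)
E
```

```text
2.00 t22.6 [ 0.442 -0.883  0.046] [4.2 1.7 5.5] tau6 0.041
2.04 t22.9 [ 0.427 -0.945  0.025] [4.8 1.8 6.4] tau6 0.083
0.06536711007356644 0.4347987670612111
24.1 [-0.10784051 -0.45503696  0.74615118] 1.0005142505614388
False
26.4417 [-4.66976969e-01  1.47677199e-02 -1.63899823e-01  1.39219556e+00
  2.31738798e-04  1.04608378e+00]
```

View pics/s11c.png

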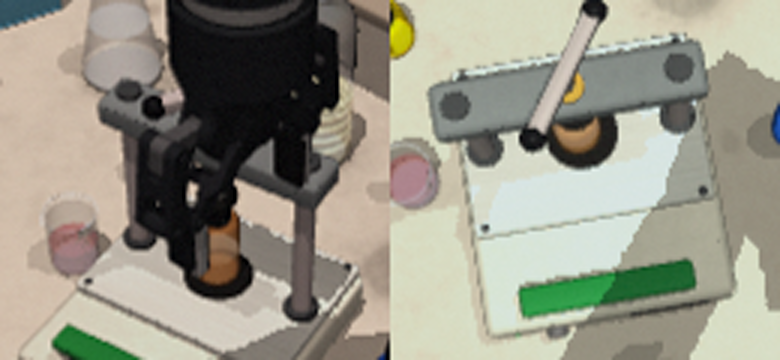

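View pics/f3.png

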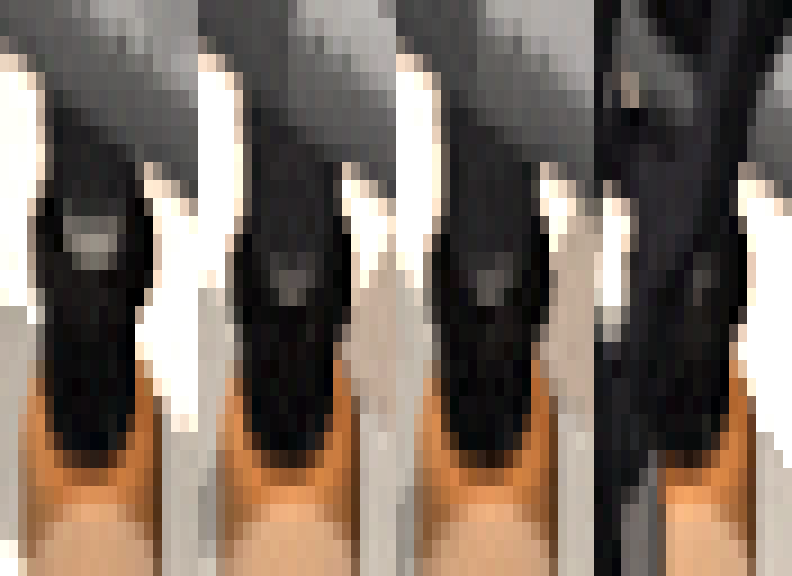

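```bash
python3 - <<'E'
from h import *
g=grab_frame('top')
a=atz(g,[(533-390)/3+240-.3,140/3+180-.3],.269);b=atz(g,[(594-390)/3+240-.3,8/3+180-.3],.269)
print(a,b,(a+b)/2,np.linalg.norm(a-b)); d=b-a; print('yaw of bar', np.arctan2(d[1],d[0])-np.pi/2,'expected',.055-2.04)
s=np.arctan2(d[1],d[0])-np.pi/2; print('handle angle',.189-s)
for w in (None,): 
  f=grab_frame('scene')
  for n in('scene0','s9','s10'):
    im=cv2.cvtColor(cv2.imread(f'pics/{n}.png'),cv2.COLOR_BGR2GRAY); print(n,im[203:232,307],im[203:225,302])
E
```

```text
[0.55099567 0.10855467 0.269     ] [0.64993537 0.06715133 0.269     ] [0.60046552 0.087853   0.269     ] 0.10725343616045802
yaw of bar -1.967123336548899 expected -1.985
handle angle 2.156123336548899
scene0 [ 58  55  52  43  24  21  22  24  27  62  92  70  18  17  19  13   8   8
   8   7   7   3  21  61 101 115 111 110 108] [54 45 38 33 42 53 49 20  0  6 10 15 12 22 26 16 17 16 17 31 40 64]
s9 [ 59  58  54  45  26  27  23  22  23  25  24  27  52  56   5   6   7   8
   8   6   9   5  17  62 108 121 116 114 114] [43 44 42 37 44 56 56 56 50 25  3  7  6  7  2 12 21 17 19 29 39 66]
s10 [ 59  56  55  46  24  26  22  20  21  23  21  28  54  55   7  20  15   9
   9   9   6   5  13  61 105 120 113 114 110] [43 42 41 37 43 55 56 57 48 26  4  4  6  7  6 13 16 20 17 28 37 65]
```

Handle is at ~2.15 rad and holds: 10.2 mm total travel minus a 2–6 mm gap gives at least 4.2 mm of compression, and the image puts it at 4.2–5 mm (25–30 N). Now the start bar.

```bash
python3 - <<'E'
from h import *
np.set_printoptions(precision=4,suppress=True)
grab(40)
th=.189-np.pi/2
X,Y=.461,.0617
movep([X,Y,.16],down(th))
s=get_state();print(s['clock'],s['position'],s['q'],s['contact_force'])
save('scene','s12');save('top','t12')
move_l([X,Y,.06],.12)
hit=move_l([X,Y,.034],.02,until_force=2.5)
s=get_state();print(hit,s['clock'],s['position'],s['contact_force'])
save('scene','s13')
f=grab_frame('scene')
im=cv2.imread('pics/s13.png')[220:310,235:345];cv2.imwrite('pics/s13c.png',cv2.resize(im,None,fx=6,fy=6,interpolation=2))
E
```

```text
28.9583 [0.4614 0.0615 0.1603] [-0.0263  0.2021 -0.4641  0.9039 -0.0001  2.9263] [-0.1465 -0.7245 -0.729 ]
True 31.0917 [0.4609 0.0617 0.0367] [ 0.4088 -1.1172  2.5989]
```

View pics/s13c.png

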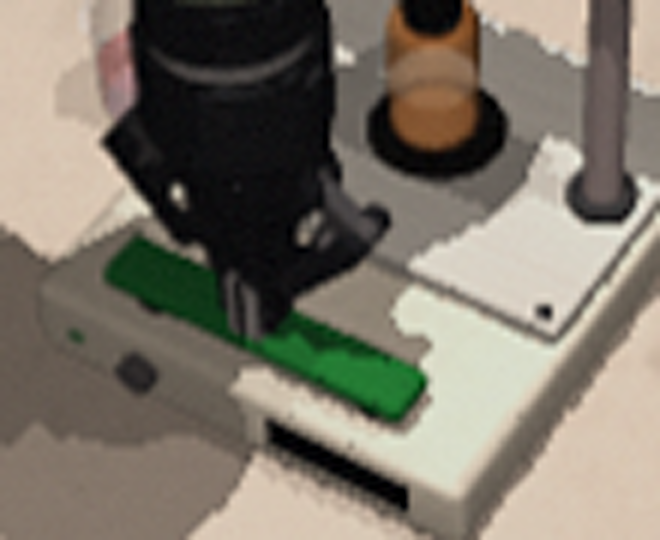

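```bash
python3 - <<'E'
from h import *
np.set_printoptions(precision=4,suppress=True)
X,Y=.461,.0617
z=.0367
while z>.024:
    z-=.0015
    move_l([X,Y,z],.02)
    s=get_state(); F=s['contact_force'][2]; print(round(z,4),s['position'][2].round(4),F.round(2),s['clock'])
    if F>14: break
save('scene','s14')
sleep(.3)
move_l([X,Y,.06],.05); 
save('scene','s15')
move_l([X,Y,.16],.15)
s=get_state();print(s['clock'],s['contact_force'])
A=[cv2.resize(cv2.imread(f'pics/{n}.png')[245:305,245:320],None,fx=5,fy=5,interpolation=2) for n in('s14','s15')]
cv2.imwrite('pics/s15c.png',np.hstack(A))
E
```

```text
0.0352 0.0352 5.13 31.4417
0.0337 0.0337 4.95 31.6917
0.0322 0.0327 10.15 31.9417
0.0307 0.0323 22.47 32.1917
34.1417 [-0.5423 -0.5719 -1.2338]
```

View pics/s15c.png

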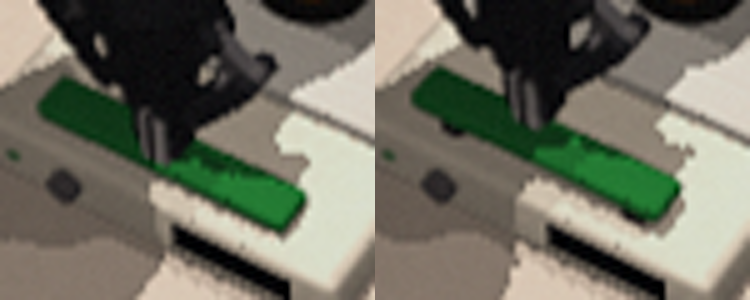

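The bar bottomed at z 0.0327 with a force jump to 22 N. Both ends were down in the left frame and up again in the right one. Retreat and do a final check.

```bash
python3 - <<'E'
from h import *
np.set_printoptions(precision=4,suppress=True)
move_l([.42,.0617,.30],.2)
movep([.25,.40,.30],down(0.5))
sleep(.3)
F={n:save(n,n+'F') for n in('scene','top')}
s=get_state();print(s['clock'],s['contact_force'])
for k in('ph_meter','beaker','tape','bottle','handle_grip'):
  print(k,*[[(np.round(d['centre'],1).tolist(),round(d['score'],2)) for d in tip_of(n,k)][:3] for n in F])
a=cv2.imread('pics/sceneF.png')[150:310,235:365]; b=cv2.imread('pics/topF.png')[180:340,240:370]
cv2.imwrite('pics/Fc.png',cv2.resize(np.hstack([a,b]),None,fx=3,fy=3,interpolation=2))
b=[cv2.resize(cv2.imread('pics/%s.png'%n)[200:232,297:319],None,fx=9,fy=18,interpolation=cv2.INTER_NEAREST) for n in('scene0','s10','sceneF')]
cv2.imwrite('pics/f4.png',np.clip(np.hstack(b).astype(float)*1.6,0,255).astype(np.uint8))
E
```

```text
36.8333 [-0.469  -0.5162  0.142 ]
ph_meter [([390.8, 393.4], 0.61)] [([453.7, 293.0], 0.63)]
beaker [([259.8, 232.7], 0.56)] [([247.3, 240.3], 0.68)]
tape [([201.5, 242.7], 0.89)] [([202.0, 288.6], 0.75)]
bottle [([367.4, 289.4], 0.93), ([306.3, 238.6], 0.78), ([285.2, 207.7], 0.7)] [([237.5, 191.3], 0.81), ([373.5, 223.3], 0.78), ([299.9, 219.7], 0.71)]
handle_grip [([306.4, 180.9], 0.76), ([299.6, 282.0], 0.37)] [([295.1, 204.0], 0.98)]
```

View pics/Fc.png

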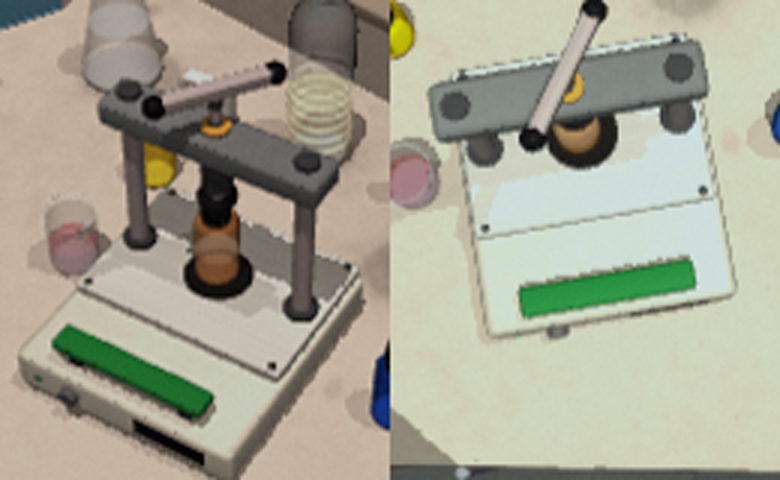

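View pics/f4.png

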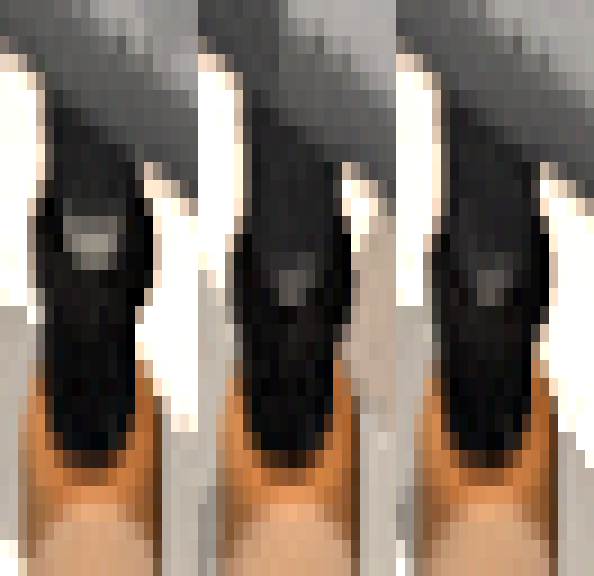

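View pics/topF.png

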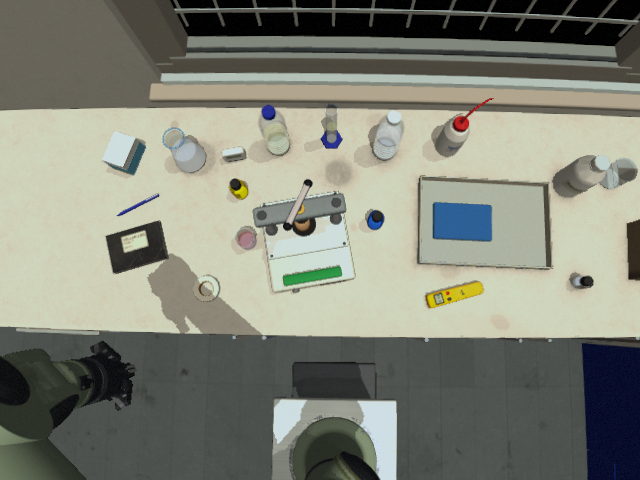

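```bash
python3 -c "
from cell import *
sign_off()"
```

```text
the job is handed in; nothing more can be done
```

The brown bottle is clamped, the start bar has been pressed and released, and the job is handed in. The last clock reading was 36.8 s of the 64 s allowed.

- **Gripper offset:** My first grasp closed on nothing. Both cameras, and later a gentle touch on the T-bar, showed the real fingertips about 31 mm behind the TCP that the state reports. I corrected for this from then on.
- **Clamping:** I turned the T-handle about 2.04 rad clockwise, which lowered the screw about 10.2 mm. Given the stated 2–6 mm gap, the foot is pushed up at least 4 mm. From the pictures I estimate 4–5 mm, about 25–30 N, so past the red band's 3 mm and below the 35 N point where it eases back. After I let go, the handle stayed put.
- **Start bar:** I pressed it near its middle until it hit its stop at 22 N. The pictures show both ends down together, then up again.
- **Final pictures:** The bottle stands upright under the foot. The pH meter, beaker, tape and look-alike bottles show no visible movement.

**Weaker checks:**
- **Red band:** the pictures are too coarse to show it directly.
- **Wrist torque:** before contact its sign was the opposite of what I expected, and its total rise would put contact earlier than the pictures do (about 6 mm of compression). The roughly 0.15 Nm per rad rise does confirm the foot was pressing on the bottle. For the amount of compression I relied on the screw travel and the foot's position in the pictures.

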